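# Find the rocking cup cover and press it home

## Task

One of the four blue covers in the white rack is not snapped on: feel for it by pressing lightly on the edges of the covers until you find the one that rocks, then press that one firmly in the middle until it sits level and fully home. Never press hard on the covers that are already seated, do not pinch or lift anything, and leave the other things on the table where they are.

Things in the scene. Friction and masses are not known exactly. Their poses are not given: they have to be found in the camera images.
- rack: white square rack, 200 x 200 mm and 30 mm high, fixed on an orange silicone mat (3 mm thick, lying on the table); four clear cups with identical blue metal snap covers stand sunk in it, two by two, 88 mm apart. Origin: centre of the rack's underside, z up, x and y along its sides.
- place_1 (a point): centre of the cover in this place of the rack, at the usual height of a cover's top, 61 mm above the table; axes as the rack's. The cups stand unevenly: any cover's top may be up to 3 mm higher or lower, which does not tell whether it is loose. Any of the four places may have the loose cover; it changes from run to run.
- place_2 (a point): the same for the second place. All covers: round, 64 mm across, with a raised round lip along the edge (crest on a circle of 60 mm across) and a raised button of 20 mm across in the middle, both 2 mm above the face and equally high.
- place_3 (a point): the same for the third place.
- place_4 (a point): the same for the fourth place.
- firm_1 (a joint): how far one of the three well-seated covers is pressed down with its cup, m (the number is not its place). The cups stand on springy foam: about 0 at rest, 1 mm for each 4 N, up to 6.5 mm. 2 to 6 N is plenty to feel whether a cover rocks; 12 N (3 mm) is already a hard press. Below 0: being lifted.
- firm_2 (a joint): how far one of the three well-seated covers is pressed down with its cup, m (the number is not its place). The cups stand on springy foam: about 0 at rest, 1 mm for each 4 N, up to 6.5 mm. 2 to 6 N is plenty to feel whether a cover rocks; 12 N (3 mm) is already a hard press. Below 0: being lifted.
- firm_3 (a joint): how far one of the three well-seated covers is pressed down with its cup, m (the number is not its place). The cups stand on springy foam: about 0 at rest, 1 mm for each 4 N, up to 6.5 mm. 2 to 6 N is plenty to feel whether a cover rocks; 12 N (3 mm) is already a hard press. Below 0: being lifted.
- loose_cup (a joint): the same foam travel for the cup under the loose cover, m: about 0 at rest, 1 mm for each 4 N, up to 6.5 mm; below 0: being lifted.
- rock_a (a joint): tilt of the loose cover about one level axis, rad; 0 is level. Pressed on its lip with about 2 to 4 N anywhere round, the loose cover tips until it touches the cup's rim, about 0.15 rad in all (4 mm down at the edge), and springs back level when let go. Once home it no longer rocks (under 0.03 rad).
- rock_b (a joint): tilt of the loose cover about the other level axis, square to the first, rad; 0 is level.
- seat (a joint): how far the loose cover has gone down onto its cup, m: 0 at the start, 0.004 fully home; it stays where it is left. It slides home only when pressed in the middle (on the button) with 15 to 19 N (below that it creeps at most slowly); pressed at the edge it only tips. Below 0: being lifted.
- screwdriver_grip (a point): red-handled screwdriver, 190 mm, lying on the mat beside the rack; point at the middle of its handle. To be left alone.
- hex_key_mid (a point): L-shaped steel hex key, 90 x 28 mm, 6 mm thick, lying on the mat beside the rack; point in the middle of its long arm. To be left alone.
- standoff_center (a point): loose brass standoff, 16 mm across and 18 mm high, standing on the rack between the four cups (top 51 mm above the table); its centre. To be left alone.
- spare_cup_center (a point): loose clear cup with a white lid, 48 mm across and 44 mm high, on the table away from the rack; its centre. To be left alone.
- glue_center (a point): small white glue bottle with a red cap, 36 mm across and 90 mm high, on the table away from the rack; its centre. To be left alone.

How it is judged:
By the outcome, as a careful person would: the job done as asked, in the order asked, and still so for the second after the job is handed in, with the robot touching nothing.
It also fails if it takes over 45 s, if anything falls off the work surface, if the arm or the gripper's body presses on something with over 40 N, if the wrist force passes 120 N, or if a joint passes its speed limit or range.

## Robot

A 6-joint arm with a two-finger parallel gripper is mounted at the origin on the work surface. World frame = base frame: x ahead of the robot, y to its left, z up, the work surface at z = 0. Lengths are in mm, angles in rad, forces in N, time in s.
With the tool pointing down it reaches from about 375 to 975 mm from the base axis. Payload 3.8 kg.
Tool frame: the origin (TCP) lies midway between the tips of the shut fingers; the grasp point (between the pads) lies 19 mm behind it; z points along the fingers, y is the line along which they close (so a half turn about z gives the same grasp; the last joint's range is limited). The gripper opens to 85 mm and grips with 20 to 120 N. Pads are 22 mm wide; open, the fingers measure 114 mm over their backs; the gripper's body (76 mm by 85 mm) begins 54 mm behind the grasp point. The pads swing forward as they close: fully open they stand 13 mm farther back than shut.
Start: joints at [1.139, 0.264, 1.604, -0, 1.274, -0.037], TCP at [259.618, 623.07, 231.28] pointing down, gripper open.
Joint ranges: [-2.63, 2.63], [-0.94, 2.18], [0.31, 2.57], [-1.31, 4.45], [0, 2.66], [-2.55, 2.55]. Speed limits (rad/s): [2.57, 2.57, 3.14, 3.14, 3.14, 3.14].

## Interface

Orientations are given as a 3x3 rotation matrix whose columns are the frame's x, y, z axes.
In Python, from cell import robot gives the robot as it stands. The module is installed in compiled form; this text tells all that it offers.
- The arm moves only by the tool send_rows, never from a script. Its argument "motion" is a list of rows, each a list of 7 numbers: the gripper command: -1 is shut, 1 is fully open, values between are in proportion, then the shift along the world's x, y, z scaled (see below), then the turn, a rotation vector about the world's x, y, z scaled (see below). A call has 1 to 20 rows; each row is the pose to reach, as a shift and turn from the pose commanded when the call began; what a row does not reach only later rows make up. The controller multiplies each number of a shift by 10 cm and each number of a turn by 90 degrees. A row lasts 1/10 s, in which the tool goes at most 50 mm and 8.59 degrees, less where a joint would pass 70% of its speed; a pose out of reach is approached as far as the arm can. A call with a number of a shift or a turn outside -1 to 1 is refused whole. A call with a gripper value outside its range is refused whole. The fingers move at their own pace and stop on an object; "newtons" is the grip in N (left out, the last holds). Time passes only in rows, so rows that repeat a pose let the fingers close. It gives the time, the measured TCP pose, the force, the opening and the grip force at its end, in the units of the state.
- robot.state(): the state, without advancing time (a new reading comes with each control period).
- robot.snapshot(name): name is "side" or "top"; returns a dict with "color" (400x640x3 uint8, red, green, blue), "fx", "fy", "cx", "cy" (pixels), "dist" ([k1, k2, p1, p2, k3] as OpenCV has them; the pictures are not rectified), "extrinsics" (4x4, takes a point from camera to world coordinates). Camera axes: x right, y down, z forward; pixel columns grow to the right and rows downward; lengths in mm; the calibration is good to about 2 mm. A picture is of the moment at which its call begins. There is no depth.
- robot.sign_off(): hands the job in; it is judged then, once.
The state is a dict: "t": time; "joint_pos": joint angles; "dq": joint speeds; "joint_efforts": joint torques, N m; "eef_pos": TCP position; "tcp_rot": TCP orientation; "contact_force": force on the tool from outside, world axes, zero at the start; "wrist_torque": the same for the moment, N m; "gripper_width": finger opening in mm; "finger_force": force on a finger pad.
Only numpy, scipy, OpenCV 4.12 (cv2) and the standard library are available. Lean on these libraries where they do the work, as an engineer would, in place of code of your own. Each camera call takes 0.05 s, during which the arm holds its last target. There are 200 camera calls.

## Working session

There is one attempt and no reset: what is moved stays moved. The work goes in short steps, Python scripts to look and compute and a tool call to move; the robot and the scene stay as the last step left them, time stands still between calls to the robot, and variables do not carry over. Pictures are saved under pics/ and viewed, at most 10 in all, crops included, and the job is handed in when it is done.

Besides the shell and the picture viewer there is one more tool, called after ">>>" as name(argument=value, ...) on one line, values as JSON. send_rows: Moves the arm, as the interface text tells. Its arguments: {"type":"object","properties":{"motion":{"type":"array"},"newtons":{"type":"number"}},"required":["motion"]}

```bash
mkdir -p pics
python3 - <<'E'
from cell import robot
import cv2
for n in("top","side"):
    s=robot.snapshot(n); cv2.imwrite(f"pics/{n}0.png",s["color"][:,:,::-1])
    print(n,s["fx"],s["fy"],s["cx"],s["cy"],s["dist"],s["extrinsics"])
print(robot.state())
E
```

```text
top 361.9271556121036 361.9271556121036 324.85454608712456 202.6337254596081 [-0.06224272  0.          0.          0.          0.        ] [[-1.61237503e-02 -9.96477373e-01  8.22974461e-02  4.43416434e+02]
 [-9.99808598e-01  1.69802458e-02  9.71799940e-03 -2.08187118e+01]
 [-1.10811974e-02 -8.21250036e-02 -9.96560430e-01  1.18693664e+03]
 [ 0.00000000e+00  0.00000000e+00  0.00000000e+00  1.00000000e+00]]
side 372.0980106554534 372.0980106554534 318.1166648907089 196.29897848387782 [-0.02453667  0.          0.          0.          0.        ] [[ 6.93168646e-01 -4.89480295e-01  5.29080588e-01  7.31702211e+01]
 [-7.20599287e-01 -4.54389970e-01  5.23704519e-01 -4.87600241e+02]
 [-1.59341298e-02 -7.44270647e-01 -6.67688032e-01  6.95001917e+02]
 [ 0.00000000e+00  0.00000000e+00  0.00000000e+00  1.00000000e+00]]
{'t': 0.1, 'joint_pos': array([ 1.13910582e+00,  2.64728953e-01,  1.60525572e+00, -2.40871315e-06,
        1.27372824e+00, -3.69205660e-02]), 'dq': array([ 0.00198957, -0.00187716, -0.00488205,  0.00107205, -0.00055353,
        0.00010361]), 'joint_efforts': array([-5.41988593e-04, -5.16714978e+01, -3.68586946e+01, -7.09776668e-05,
        6.46276298e-03, -4.03620936e-05]), 'eef_pos': array([259.33305749, 622.4587129 , 230.04220873]), 'tcp_rot': array([[-9.23085306e-01,  3.84594246e-01, -8.85040050e-04],
       [ 3.84595257e-01,  9.23083299e-01, -1.92671200e-03],
       [ 7.59633391e-05, -2.11890174e-03, -9.99997752e-01]]), 'contact_force': array([0.60719461, 0.82988684, 0.79920422]), 'wrist_torque': array([-0.0083435 ,  0.0078799 , -0.01485443]), 'finger_force': 0.0, 'gripper_width': 85.5834955344556}
```

View pics/top0.png

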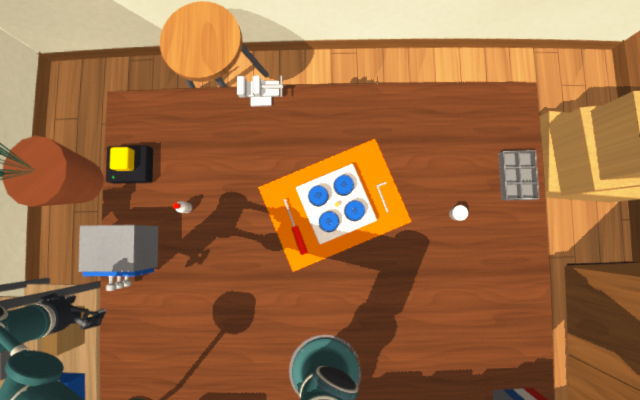

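View pics/side0.png

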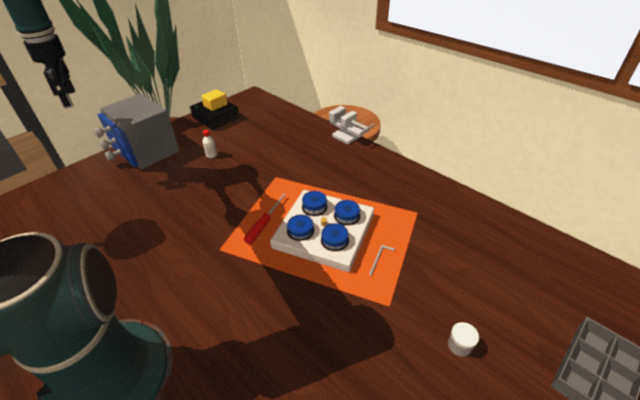

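The top view shows the covers near (318,195), (344,184), (354,210) and (329,221), with the standoff near (338,203). I'll compute their centres from the blue blobs in both views.

```bash
cat > h.py <<'E'
from cell import robot
import cv2, numpy as np
def ray(s,uv,z):
    K=np.array([[s["fx"],0,s["cx"]],[0,s["fy"],s["cy"]],[0,0,1]]);E=np.array(s["extrinsics"])
    p=cv2.undistortPoints(np.float64(uv).reshape(-1,1,2),K,np.array(s["dist"]))[:,0]
    d=np.c_[p,np.ones(len(p))]@E[:3,:3].T;o=E[:3,3]
    return o+d*((z-o[2])/d[:,2])[:,None]
E
python3 - <<'E'
from h import *
for n,b in(("top",(290,160,385,250)),("side",(260,180,380,270))):
    s=robot.snapshot(n);c=s["color"];x0,y0,x1,y1=b
    hsv=cv2.cvtColor(c,cv2.COLOR_RGB2HSV)
    m=cv2.inRange(hsv,(100,120,60),(125,255,255));m[:y0]=0;m[y1:]=0;m[:,:x0]=0;m[:,x1:]=0
    k,_,st,ce=cv2.connectedComponentsWithStats(m)
    for i in range(1,k):
        if st[i,4]>40: print(n,ce[i].round(1),st[i],ray(s,ce[i],61).round(1))
    cv2.imwrite(f"pics/{n}1.png",cv2.resize(c[y0:y1,x0:x1,::-1],None,fx=6,fy=6,interpolation=2))
E
```

```text
top [343.3 184.7] [334 175  19  20 297] [[591.9 -68.4  61. ]]
top [317.8 195.3] [309 186  19  20 297] [[559.7  11.7  61. ]]
top [354.1 210.1] [345 201  19  19 296] [[ 511.4 -100.6   61. ]]
top [328.6 221. ] [319 212  20  19 298] [[478.8 -20.5  61. ]]
side [313.9 200.6] [303 192  23  18 354] [[556.7   6.4  61. ]]
side [346.7 210.1] [335 201  24  19 384] [[586.7 -76.6  61. ]]
side [299.9 225.5] [288 215  25  22 424] [[472.4 -30.2  61. ]]
side [334.5 234.6] [322 223  26  23 479] [[ 506.6 -108.6   61. ]]
```

View pics/top1.png

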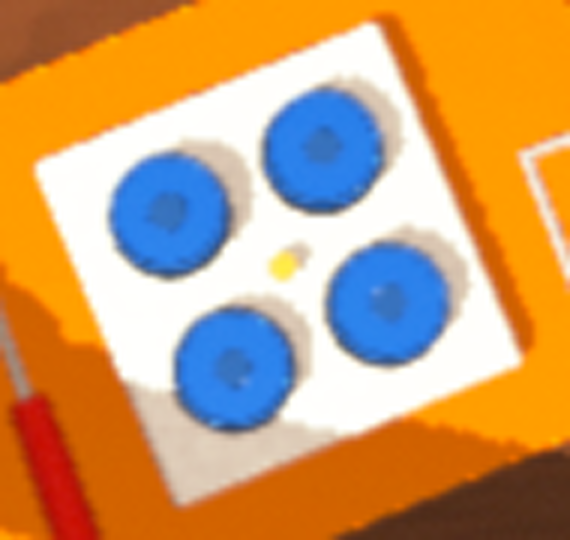

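View pics/side1.png

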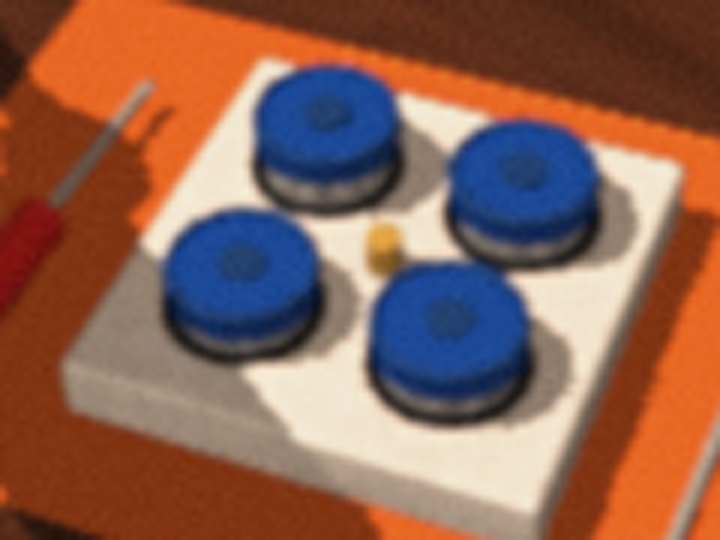

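The crops show four clean covers with their buttons visible, and the two views agree to about 4 mm. Rack centre is about (535,-45) and its yaw about 22°. The outer edge points to press are A (619,-81), B (572,39), C (499,-129) and D (452,-9). I'll shut the gripper and travel to B first.

>>> send_rows(motion=[[-1,0.25,-0.4,0,0,0,0],[-1,0.4,-0.8,0,0,0,0],[-1,0.5,-1,0,0,0,0]], newtons=40)

```text
t: 0.5
eef_pos: [310.1, 520.3, 230.7]
tcp_rot: [[-0.923, 0.385, -0.0], [0.385, 0.923, -0.002], [-0.0, -0.002, -1.0]]
contact_force: [-0.6, 0.1, -0.1]
gripper_width: 43.8
finger_force: 0.0
```

>>> send_rows(motion=[[-1,0.25,-0.4,0,0,0,0],[-1,0.4,-0.8,0,0,0,0],[-1,0.5,-1,0,0,0,0]])

```text
t: 0.8
eef_pos: [360.2, 420.1, 230.9]
tcp_rot: [[-0.923, 0.386, -0.0], [0.386, 0.923, -0.002], [-0.0, -0.002, -1.0]]
contact_force: [-0.3, 0.4, -0.5]
gripper_width: 0.2
finger_force: 0.0
```

>>> send_rows(motion=[[-1,0.25,-0.4,0,0,0,0],[-1,0.4,-0.8,0,0,0,0],[-1,0.5,-1,0,0,0,0]])

```text
t: 1.1
eef_pos: [410.2, 320.2, 231.1]
tcp_rot: [[-0.922, 0.386, -0.0], [0.386, 0.922, -0.001], [-0.0, -0.001, -1.0]]
contact_force: [-1.6, 0.2, 0.0]
gripper_width: 0.1
finger_force: 0.0
```

>>> send_rows(motion=[[-1,0.25,-0.4,0,0,0,0],[-1,0.4,-0.8,0,0,0,0],[-1,0.5,-1,0,0,0,0]])

```text
t: 1.4
eef_pos: [460.2, 220.3, 231.2]
tcp_rot: [[-0.922, 0.386, 0.0], [0.386, 0.922, -0.001], [-0.0, -0.001, -1.0]]
contact_force: [-0.2, 0.1, -0.5]
gripper_width: 0.1
finger_force: 0.0
```

>>> send_rows(motion=[[-1,0.25,-0.4,0,0,0,0],[-1,0.4,-0.8,0,0,0,0],[-1,0.5,-1,0,0,0,0]])

```text
t: 1.7
eef_pos: [510.3, 120.2, 231.2]
tcp_rot: [[-0.922, 0.386, 0.0], [0.386, 0.922, -0.001], [-0.0, -0.001, -1.0]]
contact_force: [-0.3, 0.5, 1.1]
gripper_width: 0.1
finger_force: 0.0
```

>>> send_rows(motion=[[-1,0.3,-0.4,-0.3,0,0,0],[-1,0.6,-0.84,-0.6,0,0,0],[-1,0.62,-0.84,-1,0,0,0],[-1,0.62,-0.84,-1,0,0,0],[-1,0.62,-0.84,-1,0,0,0],[-1,0.62,-0.84,-1,0,0,0]])

```text
t: 2.3
eef_pos: [572.3, 39.8, 133.0]
tcp_rot: [[-0.923, 0.384, 0.002], [0.384, 0.923, 0.0], [-0.002, 0.001, -1.0]]
contact_force: [0.6, -0.3, -0.7]
gripper_width: -0.2
finger_force: 0.0
```

>>> send_rows(motion=[[-1,0,0,-0.3,0,0,0],[-1,0,0,-0.55,0,0,0],[-1,0,0,-0.65,0,0,0],[-1,0,0,-0.65,0,0,0],[-1,0,0,-0.65,0,0,0],[-1,0,0,-0.65,0,0,0]])

```text
t: 2.9
eef_pos: [573.3, 39.4, 68.5]
tcp_rot: [[-0.923, 0.384, 0.004], [0.384, 0.923, 0.0], [-0.003, 0.002, -1.0]]
contact_force: [0.2, -0.1, -1.1]
gripper_width: 0.2
finger_force: 0.0
```

Run:
```python
from h import *
s=robot.snapshot("top");t=robot.state();print(t["eef_pos"],t["contact_force"])
cv2.imwrite("pics/t2.png",cv2.resize(s["color"][150:260,280:400,::-1],None,fx=5,fy=5,interpolation=2))
s=robot.snapshot("side")
cv2.imwrite("pics/s2.png",cv2.resize(s["color"][160:280,250:390,::-1],None,fx=5,fy=5,interpolation=2))
```

```text
[573.13445644  39.30619769  68.26284045] [ 1.02853611 -0.39638068  0.94834919]
```

View pics/s2.png

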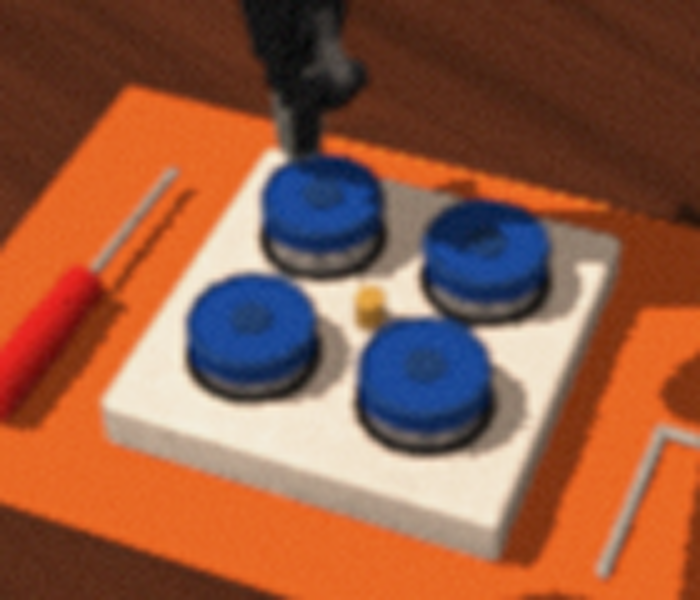

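The fingertip is just above B's outer lip, near (310,191) in the full frame. I'll shift it 3 mm inward and step down.

>>> send_rows(motion=[[-1,-0.02,-0.03,-0.01,0,0,0],[-1,-0.02,-0.03,-0.03,0,0,0],[-1,-0.02,-0.03,-0.03,0,0,0],[-1,-0.02,-0.03,-0.03,0,0,0]])

```text
t: 3.4
eef_pos: [569.5, 35.9, 63.1]
tcp_rot: [[-0.923, 0.385, -0.0], [0.385, 0.923, -0.0], [0.0, -0.0, -1.0]]
contact_force: [0.9, -1.0, -0.2]
gripper_width: -0.1
finger_force: 0.1
```

>>> send_rows(motion=[[-1,0,0,-0.01,0,0,0],[-1,0,0,-0.01,0,0,0],[-1,0,0,-0.01,0,0,0]])

```text
t: 3.7
eef_pos: [569.6, 36.1, 62.2]
tcp_rot: [[-0.923, 0.385, -0.0], [0.385, 0.923, -0.0], [0.0, -0.0, -1.0]]
contact_force: [0.8, -0.8, 0.4]
gripper_width: 0.0
finger_force: 0.2
```

>>> send_rows(motion=[[-1,0,0,-0.01,0,0,0],[-1,0,0,-0.01,0,0,0],[-1,0,0,-0.01,0,0,0]])

```text
t: 4.0
eef_pos: [569.7, 36.1, 61.3]
tcp_rot: [[-0.923, 0.385, 0.0], [0.385, 0.923, 0.0], [-0.0, 0.0, -1.0]]
contact_force: [-0.3, -0.1, -0.2]
gripper_width: -0.0
finger_force: 0.4
```

>>> send_rows(motion=[[-1,0,0,-0.01,0,0,0],[-1,0,0,-0.01,0,0,0],[-1,0,0,-0.01,0,0,0]])

```text
t: 4.3
eef_pos: [569.7, 36.1, 60.3]
tcp_rot: [[-0.923, 0.385, 0.0], [0.385, 0.923, 0.0], [-0.0, 0.0, -1.0]]
contact_force: [0.2, 0.7, 0.5]
gripper_width: -0.3
finger_force: 0.6
```

>>> send_rows(motion=[[-1,0,0,-0.01,0,0,0],[-1,0,0,-0.01,0,0,0],[-1,0,0,-0.01,0,0,0]])

```text
t: 4.6
eef_pos: [569.8, 36.1, 59.3]
tcp_rot: [[-0.923, 0.385, 0.0], [0.385, 0.923, 0.0], [-0.0, 0.0, -1.0]]
contact_force: [0.0, -0.1, 1.7]
gripper_width: -0.1
finger_force: 0.7
```

>>> send_rows(motion=[[-1,0,0,-0.01,0,0,0],[-1,0,0,-0.01,0,0,0],[-1,0,0,-0.01,0,0,0]])

```text
t: 4.9
eef_pos: [569.8, 36.1, 58.5]
tcp_rot: [[-0.923, 0.385, 0.0], [0.385, 0.923, 0.0], [-0.0, 0.0, -1.0]]
contact_force: [0.4, 0.9, 2.9]
gripper_width: 0.0
finger_force: 1.3
```

>>> send_rows(motion=[[-1,0,0,-0.008,0,0,0],[-1,0,0,-0.008,0,0,0],[-1,0,0,-0.008,0,0,0],[-1,0,0,-0.008,0,0,0]])

```text
t: 5.3
eef_pos: [569.9, 36.2, 57.8]
tcp_rot: [[-0.923, 0.385, 0.001], [0.385, 0.923, 0.0], [-0.0, 0.0, -1.0]]
contact_force: [0.3, 1.4, 3.3]
gripper_width: -0.1
finger_force: 2.3
```

```bash
cat > f.py <<'E'
from h import *
a=[]
for _ in range(6):
    robot.snapshot("top");t=robot.state();a.append([*t["eef_pos"],*t["contact_force"]])
print(np.mean(a,0).round(2),np.std(a,0).round(2))
E
python3 f.py
```

```text
[5.6987e+02 3.6130e+01 5.7680e+01 1.6000e-01 1.9200e+00 5.2200e+00] [0.02 0.01 0.03 0.39 0.35 0.75]
```

B looks stiff: about 5.2 N at roughly 1.3 mm of travel. I'll compare it with A.

>>> send_rows(motion=[[-1,0,0,0.15,0,0,0],[-1,0.2,-0.4,0.15,0,0,0],[-1,0.4,-0.8,0.15,0,0,0],[-1,0.47,-1,0.15,0,0,0]])

```text
t: 6.0
eef_pos: [617.9, -66.9, 73.2]
tcp_rot: [[-0.923, 0.385, 0.001], [0.385, 0.923, -0.002], [-0.002, -0.001, -1.0]]
contact_force: [0.5, -0.4, 0.8]
gripper_width: 0.2
finger_force: 0.0
```

>>> send_rows(motion=[[-1,0,-0.16,0,0,0,0],[-1,0,-0.16,-0.05,0,0,0],[-1,0,-0.16,-0.09,0,0,0],[-1,0,-0.16,-0.09,0,0,0],[-1,0,-0.16,-0.09,0,0,0],[-1,0,-0.16,-0.09,0,0,0]])

```text
t: 6.6
eef_pos: [616.4, -79.0, 63.5]
tcp_rot: [[-0.924, 0.383, -0.0], [0.383, 0.924, 0.0], [0.0, 0.0, -1.0]]
contact_force: [-0.3, 0.6, -0.1]
gripper_width: -0.1
finger_force: 0.0
```

>>> send_rows(motion=[[-1,0,0,-0.01,0,0,0],[-1,0,0,-0.01,0,0,0],[-1,0,0,-0.01,0,0,0]])

```text
t: 6.9
eef_pos: [616.7, -79.8, 62.6]
tcp_rot: [[-0.923, 0.384, 0.0], [0.384, 0.923, -0.0], [-0.0, 0.0, -1.0]]
contact_force: [-0.3, -0.1, -0.7]
gripper_width: 0.1
finger_force: 0.0
```

>>> send_rows(motion=[[-1,0,0,-0.01,0,0,0],[-1,0,0,-0.01,0,0,0],[-1,0,0,-0.01,0,0,0]])

```text
t: 7.2
eef_pos: [616.6, -80.0, 61.4]
tcp_rot: [[-0.923, 0.385, -0.0], [0.385, 0.923, 0.0], [0.0, -0.0, -1.0]]
contact_force: [0.0, 0.5, 0.1]
gripper_width: 0.1
finger_force: 0.0
```

>>> send_rows(motion=[[-1,0,0,-0.01,0,0,0],[-1,0,0,-0.01,0,0,0],[-1,0,0,-0.01,0,0,0]])

```text
t: 7.5
eef_pos: [616.8, -80.0, 60.6]
tcp_rot: [[-0.923, 0.385, 0.0], [0.385, 0.923, -0.0], [-0.0, 0.0, -1.0]]
contact_force: [0.2, 0.1, 0.4]
gripper_width: -0.0
finger_force: 0.3
```

```bash
python3 f.py
```

```text
[ 6.1676e+02 -8.0000e+01  6.0600e+01  2.1000e-01 -4.6000e-01  4.9000e-01] [0.02 0.02 0.02 0.37 0.36 0.35]
```

>>> send_rows(motion=[[-1,0,0,-0.01,0,0,0],[-1,0,0,-0.01,0,0,0],[-1,0,0,-0.01,0,0,0]])

```text
t: 8.1
eef_pos: [616.8, -80.0, 59.8]
tcp_rot: [[-0.923, 0.385, 0.0], [0.385, 0.923, -0.0], [-0.0, 0.0, -1.0]]
contact_force: [-0.9, -0.7, 4.4]
gripper_width: -0.2
finger_force: 1.7
```

```bash
python3 f.py
```

```text
[ 6.1681e+02 -7.9990e+01  5.9750e+01 -5.6000e-01 -4.7000e-01  3.8700e+00] [0.02 0.01 0.04 0.38 0.55 0.49]
```

>>> send_rows(motion=[[-1,0,0,-0.008,0,0,0],[-1,0,0,-0.008,0,0,0],[-1,0,0,-0.008,0,0,0]])

```text
t: 8.7
eef_pos: [616.8, -80.0, 59.1]
tcp_rot: [[-0.923, 0.385, 0.0], [0.385, 0.923, -0.0], [-0.0, 0.0, -1.0]]
contact_force: [-1.3, -0.9, 6.1]
gripper_width: 0.3
finger_force: 2.9
```

```bash
python3 f.py
```

```text
[ 6.1683e+02 -8.0000e+01  5.9140e+01 -1.1800e+00  1.6000e-01  5.5800e+00] [0.02 0.02 0.01 0.59 0.54 0.71]
```

A is clearly stiff at about 4 N/mm. B was softer, about 1.5 N/mm, so it's a suspect. I'll check C and D before deciding.

>>> send_rows(motion=[[-1,0,0,0.15,0,0,0],[-1,-0.4,-0.2,0.15,0,0,0],[-1,-0.8,-0.4,0.15,0,0,0],[-1,-1,-0.46,0.15,0,0,0]])

```text
t: 9.4
eef_pos: [513.2, -126.5, 73.3]
tcp_rot: [[-0.923, 0.385, -0.003], [0.385, 0.923, 0.0], [0.003, -0.001, -1.0]]
contact_force: [0.8, 0.2, 0.1]
gripper_width: -0.0
finger_force: 0.0
```

>>> send_rows(motion=[[-1,-0.16,0,0,0,0,0],[-1,-0.16,0,-0.05,0,0,0],[-1,-0.16,0,-0.1,0,0,0],[-1,-0.16,0,-0.1,0,0,0],[-1,-0.16,0,-0.1,0,0,0],[-1,-0.16,0,-0.1,0,0,0]])

```text
t: 10.0
eef_pos: [501.4, -125.8, 63.7]
tcp_rot: [[-0.923, 0.384, 0.0], [0.384, 0.923, -0.0], [-0.0, 0.0, -1.0]]
contact_force: [0.6, -0.0, -0.0]
gripper_width: 0.2
finger_force: 0.0
```

>>> send_rows(motion=[[-1,0,0,-0.01,0,0,0],[-1,0,0,-0.01,0,0,0],[-1,0,0,-0.01,0,0,0]])

```text
t: 10.3
eef_pos: [500.7, -125.9, 62.6]
tcp_rot: [[-0.923, 0.384, -0.0], [0.384, 0.923, 0.0], [0.0, -0.0, -1.0]]
contact_force: [-0.2, -0.7, -0.3]
gripper_width: 0.1
finger_force: 0.0
```

>>> send_rows(motion=[[-1,0,0,-0.01,0,0,0],[-1,0,0,-0.01,0,0,0],[-1,0,0,-0.01,0,0,0]])

```text
t: 10.6
eef_pos: [500.5, -125.9, 61.6]
tcp_rot: [[-0.923, 0.385, -0.0], [0.385, 0.923, 0.0], [0.0, -0.0, -1.0]]
contact_force: [0.0, 0.0, 0.7]
gripper_width: 0.2
finger_force: 0.0
```

>>> send_rows(motion=[[-1,0,0,-0.01,0,0,0],[-1,0,0,-0.01,0,0,0],[-1,0,0,-0.01,0,0,0]])

```text
t: 10.9
eef_pos: [500.5, -125.9, 60.6]
tcp_rot: [[-0.923, 0.385, -0.0], [0.385, 0.923, 0.0], [0.0, -0.0, -1.0]]
contact_force: [0.2, -0.4, -0.8]
gripper_width: 0.3
finger_force: 0.0
```

```bash
python3 f.py
```

```text
[ 5.0063e+02 -1.2594e+02  6.0700e+01  3.1000e-01 -1.0000e-02 -1.5000e-01] [0.02 0.01 0.02 0.37 0.37 0.38]
```

>>> send_rows(motion=[[-1,0,0,-0.01,0,0,0],[-1,0,0,-0.01,0,0,0],[-1,0,0,-0.01,0,0,0]])

```text
t: 11.5
eef_pos: [500.8, -126.0, 59.9]
tcp_rot: [[-0.923, 0.385, 0.0], [0.385, 0.923, -0.0], [-0.0, 0.0, -1.0]]
contact_force: [0.2, -0.1, 2.0]
gripper_width: -0.3
finger_force: 0.8
```

>>> send_rows(motion=[[-1,0,0,-0.01,0,0,0],[-1,0,0,-0.01,0,0,0],[-1,0,0,-0.01,0,0,0]])

```text
t: 11.8
eef_pos: [500.8, -126.0, 59.1]
tcp_rot: [[-0.923, 0.385, 0.0], [0.385, 0.923, -0.0], [-0.0, 0.0, -1.0]]
contact_force: [-1.8, 0.7, 4.9]
gripper_width: -0.1
finger_force: 2.3
```

C is stiff. Next is D.

>>> send_rows(motion=[[-1,0,0,0.15,0,0,0],[-1,-0.2,0.4,0.15,0,0,0],[-1,-0.4,0.8,0.15,0,0,0],[-1,-0.46,1,0.15,0,0,0]])

```text
t: 12.2
eef_pos: [451.6, -23.9, 72.6]
tcp_rot: [[-0.923, 0.384, -0.003], [0.384, 0.923, 0.001], [0.003, -0.0, -1.0]]
contact_force: [1.3, -0.3, 1.0]
gripper_width: 0.5
finger_force: 0.0
```

>>> send_rows(motion=[[-1,0,0.16,0,0,0,0],[-1,0,0.16,-0.05,0,0,0],[-1,0,0.16,-0.1,0,0,0],[-1,0,0.16,-0.1,0,0,0],[-1,0,0.16,-0.1,0,0,0],[-1,0,0.16,-0.1,0,0,0]])

```text
t: 12.8
eef_pos: [454.8, -10.6, 63.6]
tcp_rot: [[-0.923, 0.386, -0.0], [0.386, 0.923, -0.0], [0.0, -0.0, -1.0]]
contact_force: [0.7, 0.1, -0.8]
gripper_width: 0.5
finger_force: 0.0
```

>>> send_rows(motion=[[-1,0,0,-0.01,0,0,0],[-1,0,0,-0.01,0,0,0],[-1,0,0,-0.01,0,0,0]])

```text
t: 13.1
eef_pos: [454.7, -10.1, 62.7]
tcp_rot: [[-0.923, 0.385, 0.0], [0.385, 0.923, -0.0], [-0.0, 0.0, -1.0]]
contact_force: [-0.5, 0.1, 0.3]
gripper_width: -0.2
finger_force: 0.0
```

>>> send_rows(motion=[[-1,0,0,-0.01,0,0,0],[-1,0,0,-0.01,0,0,0],[-1,0,0,-0.01,0,0,0]])

```text
t: 13.4
eef_pos: [454.6, -9.9, 61.7]
tcp_rot: [[-0.923, 0.385, -0.0], [0.385, 0.923, -0.0], [0.0, -0.0, -1.0]]
contact_force: [0.7, -0.6, -0.5]
gripper_width: -0.2
finger_force: 0.0
```

>>> send_rows(motion=[[-1,0,0,-0.01,0,0,0],[-1,0,0,-0.01,0,0,0],[-1,0,0,-0.01,0,0,0]])

```text
t: 13.7
eef_pos: [454.6, -9.9, 60.7]
tcp_rot: [[-0.923, 0.385, -0.0], [0.385, 0.923, -0.0], [0.0, -0.0, -1.0]]
contact_force: [-0.3, 0.1, 0.5]
gripper_width: 0.3
finger_force: 0.0
```

>>> send_rows(motion=[[-1,0,0,-0.01,0,0,0],[-1,0,0,-0.01,0,0,0],[-1,0,0,-0.01,0,0,0]])

```text
t: 14.0
eef_pos: [454.6, -9.9, 59.7]
tcp_rot: [[-0.923, 0.385, -0.0], [0.385, 0.923, -0.0], [0.0, -0.0, -1.0]]
contact_force: [0.1, 0.7, -0.6]
gripper_width: 0.4
finger_force: 0.0
```

>>> send_rows(motion=[[-1,0,0,-0.01,0,0,0],[-1,0,0,-0.01,0,0,0],[-1,0,0,-0.01,0,0,0]])

```text
t: 14.3
eef_pos: [454.6, -9.9, 58.6]
tcp_rot: [[-0.923, 0.385, -0.0], [0.385, 0.923, 0.0], [0.0, -0.0, -1.0]]
contact_force: [0.2, 0.7, -0.2]
gripper_width: 0.0
finger_force: 0.0
```

>>> send_rows(motion=[[-1,0,0,-0.01,0,0,0],[-1,0,0,-0.01,0,0,0],[-1,0,0,-0.01,0,0,0]])

```text
t: 14.6
eef_pos: [454.8, -10.0, 57.8]
tcp_rot: [[-0.923, 0.385, 0.0], [0.385, 0.923, -0.0], [-0.0, 0.0, -1.0]]
contact_force: [-0.6, -0.4, 0.5]
gripper_width: 0.1
finger_force: 0.6
```

>>> send_rows(motion=[[-1,0,0,-0.01,0,0,0],[-1,0,0,-0.01,0,0,0],[-1,0,0,-0.01,0,0,0]])

```text
t: 14.9
eef_pos: [454.8, -9.9, 57.0]
tcp_rot: [[-0.923, 0.385, 0.0], [0.385, 0.923, -0.0], [-0.0, 0.0, -1.0]]
contact_force: [-0.4, -1.1, 4.4]
gripper_width: -0.1
finger_force: 2.0
```

```bash
python3 f.py
```

```text
[ 4.548e+02 -9.940e+00  5.689e+01 -6.600e-01  1.200e-01  4.410e+00] [0.01 0.01 0.04 0.39 0.21 0.51]
```

D is also stiff with a sharp contact. B started giving at about 63.3 mm and tipped about 4 mm under only a few newtons, so B is the loose one. I'll go above its centre at (560,12).

>>> send_rows(motion=[[-1,0,0,0.2,0,0,0],[-1,0.4,0.1,0.2,0,0,0],[-1,0.8,0.2,0.2,0,0,0],[-1,1,0.22,0.2,0,0,0]])

```text
t: 15.6
eef_pos: [557.8, 12.8, 76.9]
tcp_rot: [[-0.923, 0.384, 0.003], [0.384, 0.923, 0.0], [-0.003, 0.001, -1.0]]
contact_force: [-0.1, -0.2, 0.7]
gripper_width: -0.2
finger_force: 0.0
```

>>> send_rows(motion=[[-1,0.05,0,0,0,0,0],[-1,0.05,0,-0.05,0,0,0],[-1,0.05,0,-0.1,0,0,0],[-1,0.05,0,-0.1,0,0,0],[-1,0.05,0,-0.1,0,0,0],[-1,0.05,0,-0.1,0,0,0]])

```text
t: 16.2
eef_pos: [559.1, 11.9, 66.7]
tcp_rot: [[-0.923, 0.385, -0.0], [0.385, 0.923, -0.0], [0.0, -0.0, -1.0]]
contact_force: [0.1, 0.4, -0.0]
gripper_width: -0.2
finger_force: 0.0
```

Run:
```python
from h import *
t=robot.state();print(t["eef_pos"],t["contact_force"])
o=[]
for n,b in(("top",(290,170,350,230)),("side",(280,170,340,230))):
    s=robot.snapshot(n);x0,y0,x1,y1=b
    o.append(cv2.resize(s["color"][y0:y1,x0:x1,::-1],(400,400),interpolation=2))
cv2.imwrite("pics/m3.png",np.hstack(o))
```

```text
[559.05015453  11.92864093  66.72780691] [ 0.10962056  0.42292774 -0.01463883]
```

View pics/m3.png

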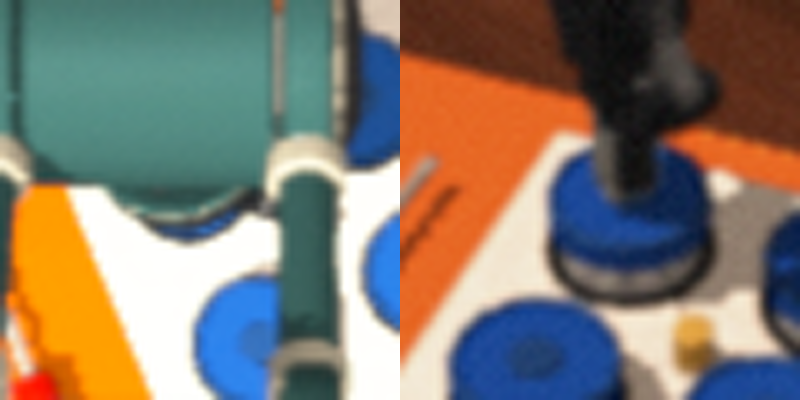

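In the side crop (right half) the tip sits over the middle of cover B, at about (627,190). Now I'll press down in steps.

>>> send_rows(motion=[[-1,0,0,-0.02,0,0,0],[-1,0,0,-0.04,0,0,0],[-1,0,0,-0.05,0,0,0],[-1,0,0,-0.06,0,0,0],[-1,0,0,-0.06,0,0,0]])

```text
t: 16.8
eef_pos: [560.0, 12.1, 61.7]
tcp_rot: [[-0.923, 0.385, 0.0], [0.385, 0.923, -0.0], [-0.0, 0.0, -1.0]]
contact_force: [-3.1, 0.3, 7.0]
gripper_width: 0.1
finger_force: 3.9
```

>>> send_rows(motion=[[-1,0,0,-0.01,0,0,0],[-1,0,0,-0.015,0,0,0],[-1,0,0,-0.015,0,0,0],[-1,0,0,-0.015,0,0,0]])

```text
t: 17.2
eef_pos: [560.1, 12.0, 60.9]
tcp_rot: [[-0.923, 0.385, 0.001], [0.385, 0.923, -0.0], [-0.001, 0.0, -1.0]]
contact_force: [-3.7, 0.3, 11.3]
gripper_width: -0.1
finger_force: 5.5
```

```bash
python3 f.py
```

```text
[ 5.6009e+02  1.2050e+01  6.0870e+01 -4.0300e+00 -2.3000e-01  1.1290e+01] [0.01 0.01 0.01 0.59 0.61 0.55]
```

>>> send_rows(motion=[[-1,0,0,-0.01,0,0,0],[-1,0,0,-0.02,0,0,0],[-1,0,0,-0.02,0,0,0],[-1,0,0,-0.02,0,0,0]])

```text
t: 17.9
eef_pos: [560.2, 12.0, 59.4]
tcp_rot: [[-0.923, 0.385, 0.001], [0.385, 0.923, -0.0], [-0.001, 0.0, -1.0]]
contact_force: [-5.2, 0.2, 14.0]
gripper_width: -0.0
finger_force: 7.2
```

>>> send_rows(motion=[[-1,0,0,-0.01,0,0,0],[-1,0,0,-0.01,0,0,0],[-1,0,0,-0.01,0,0,0],[-1,0,0,-0.01,0,0,0]])

```text
t: 18.3
eef_pos: [560.2, 12.1, 58.5]
tcp_rot: [[-0.923, 0.385, 0.001], [0.385, 0.923, -0.0], [-0.001, 0.0, -1.0]]
contact_force: [-5.0, -0.2, 14.9]
gripper_width: -0.0
finger_force: 7.3
```

```bash
python3 f.py
```

```text
[ 5.6018e+02  1.2060e+01  5.8500e+01 -5.5400e+00 -1.4000e-01  1.4670e+01] [0.02 0.   0.01 0.61 0.34 0.54]
```

It has started sliding, with the force level at about 15 N. I'll keep pressing.

>>> send_rows(motion=[[-1,0,0,-0.01,0,0,0],[-1,0,0,-0.02,0,0,0],[-1,0,0,-0.02,0,0,0],[-1,0,0,-0.02,0,0,0]])

```text
t: 19.0
eef_pos: [560.2, 12.1, 56.5]
tcp_rot: [[-0.923, 0.384, 0.001], [0.384, 0.923, -0.0], [-0.001, 0.0, -1.0]]
contact_force: [-5.3, -0.5, 14.2]
gripper_width: -0.1
finger_force: 7.3
```

>>> send_rows(motion=[[-1,0,0,-0.01,0,0,0],[-1,0,0,-0.015,0,0,0],[-1,0,0,-0.015,0,0,0],[-1,0,0,-0.015,0,0,0]])

```text
t: 19.4
eef_pos: [560.2, 12.0, 55.3]
tcp_rot: [[-0.923, 0.384, 0.001], [0.384, 0.923, -0.0], [-0.001, 0.0, -1.0]]
contact_force: [-6.3, -0.3, 17.2]
gripper_width: -0.2
finger_force: 8.5
```

```bash
python3 f.py
```

```text
[ 5.6022e+02  1.2060e+01  5.5350e+01 -6.6800e+00  4.0000e-02  1.6890e+01] [0.02 0.   0.02 0.21 0.37 0.54]
```

>>> send_rows(motion=[[-1,0,0,-0.01,0,0,0],[-1,0,0,-0.015,0,0,0],[-1,0,0,-0.015,0,0,0],[-1,0,0,-0.015,0,0,0],[-1,0,0,-0.015,0,0,0],[-1,0,0,-0.015,0,0,0]])

```text
t: 20.3
eef_pos: [560.3, 12.1, 54.4]
tcp_rot: [[-0.923, 0.384, 0.001], [0.384, 0.923, -0.0], [-0.001, 0.0, -1.0]]
contact_force: [-7.7, -0.6, 20.7]
gripper_width: 0.1
finger_force: 10.1
```

```bash
python3 f.py
```

```text
[ 5.6028e+02  1.2050e+01  5.4400e+01 -7.8400e+00 -1.0000e-02  2.0700e+01] [0.01 0.01 0.01 0.42 0.54 0.41]
```

The force now rises at the foam's own 4 N/mm after 4 mm of slide, so it's home. I'll lift and re-check B's edge lightly.

>>> send_rows(motion=[[-1,0,0,0.1,0,0,0],[-1,0,0,0.2,0,0,0],[-1,0.1,0.24,0.2,0,0,0],[-1,0.1,0.24,0.15,0,0,0],[-1,0.1,0.24,0.1,0,0,0],[-1,0.1,0.24,0.1,0,0,0],[-1,0.1,0.24,0.1,0,0,0]])

```text
t: 21.3
eef_pos: [568.6, 35.6, 60.3]
tcp_rot: [[-0.923, 0.385, -0.002], [0.385, 0.923, -0.0], [0.002, -0.001, -1.0]]
contact_force: [0.3, -0.6, -0.2]
gripper_width: 0.0
finger_force: 0.0
```

>>> send_rows(motion=[[-1,0,0,-0.01,0,0,0],[-1,0,0,-0.02,0,0,0],[-1,0,0,-0.02,0,0,0]])

```text
t: 21.6
eef_pos: [569.5, 35.7, 59.2]
tcp_rot: [[-0.923, 0.385, -0.0], [0.385, 0.923, -0.0], [0.0, -0.0, -1.0]]
contact_force: [-0.7, -1.3, 0.5]
gripper_width: 0.2
finger_force: 0.6
```

>>> send_rows(motion=[[-1,0,0,-0.01,0,0,0],[-1,0,0,-0.01,0,0,0],[-1,0,0,-0.01,0,0,0]])

```text
t: 21.9
eef_pos: [569.6, 35.9, 58.5]
tcp_rot: [[-0.923, 0.384, 0.0], [0.384, 0.923, -0.0], [-0.0, -0.0, -1.0]]
contact_force: [-1.1, -1.9, 3.5]
gripper_width: 0.5
finger_force: 1.5
```

B's edge is stiff now, so it no longer rocks. I'll retreat upward and hand in.

>>> send_rows(motion=[[-1,0,0,0.2,0,0,0],[-1,0,0,0.6,0,0,0],[-1,0,0,1,0,0,0],[-1,0,0,1,0,0,0],[-1,0,0,1,0,0,0],[-1,0,0,1,0,0,0]])

```text
t: 22.5
eef_pos: [568.7, 36.1, 156.8]
tcp_rot: [[-0.923, 0.385, -0.002], [0.385, 0.923, 0.0], [0.002, -0.001, -1.0]]
contact_force: [-0.9, 0.2, -0.1]
gripper_width: 0.1
finger_force: 0.0
```

```bash
python3 -c "
from cell import robot
print(robot.state()['eef_pos'],robot.sign_off())"
```

```text
the job is handed in; nothing more can be done
[568.65412189  36.14832048 156.84230902] None
```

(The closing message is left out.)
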